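# Second template on the hook

### The job

Take the orange template out of its rack and hang it gently on the hook in front of the blue template that already hangs there, without knocking the blue one off or touching it with the fingers. Then slide the orange one back along the hook, pushing the blue one ahead of it, until the pair is pressed firmly but gently home against the soft rubber buffer; keep that light push up for a moment, then let go and leave both hanging snugly one behind the other. Leave the green template in the rack.

Things in the scene. Friction and masses are not known exactly. Their poses are not given: they have to be found in the camera images.
- hook_stand: fixed stand: dark base plate 120x80x8 mm, steel post 18 mm thick, 115 mm tall, and a level round steel bar 8 mm thick, its axis 105 mm above the table. Origin on the table under the post. The bar runs from the post along the stand's -x, roughly towards the robot. Load it with less than 20 N
- hook_tip (a point): top of the bar's upturned front end, 123 mm above the table (14 mm above the bar's top), 130 mm in front of the post's axis; the upturn is 8 mm thick, 10 mm along x, so the bar is free for hanging from 125 mm in front of the post's axis backwards
- hook_root (a point): bar axis inside the post. Behind the blue template a dark stop collar with a 30 mm round rubber buffer sits on the bar; its place differs each time and is not measured: the buffer's front face lies 39 to 79 mm in front of the post's axis. It gives 1 mm per 2 N (stiffer if hit fast), at most 6 mm, then is hard. A firm but gentle push is 5 to 9 N; under 4 N is too little, over 12 N too much
- blue_template: blue plate hanging loose on the bar, 70 g: 8 mm thick (x), 70 wide (y), 71 tall (z), with a slot 20 mm wide from 21 to 54 mm above its lower edge, roofed (25 degrees) to centre on the bar. Origin: middle of the lower edge, 55 mm above the table when hung. Starts with its middle 88 to 103 mm in front of the post's axis, clear of the buffer; slides easily
- orange_template: loose orange plate with a weighted foot, 80 to 130 g, same plate and slot as the blue one (origin 55 mm above the table when hung), with an upright handle on top, 24 mm wide (y), 8 mm thick (x), 71 to 117 mm above the lower edge, to be pinched across its thickness. Starts upright in either place of the rack. Origin: middle of the lower edge; front and back alike
- green_template: green template, shaped like the orange one, upright in the other place of the rack, to be left there. Origin: middle of its lower edge
- rack: fixed grey rack 180 mm long (y), 70 wide (x) with a slot 10 mm wide along its y axis, the slot's floor 12 mm and its rims 41 mm above the table; two places, 42 mm to either side of the middle, the templates' x axis along the rack's. Origin on the table under its centre
There are look-alikes about, which are no part of the job. There is more than one size of the orange_template; the one meant has the size given above.

How it is judged (in metres and radians):
On the way, in this order (a step that is already met when the one before it is completed fails the run):
1. the orange template is threaded on the hook behind its upturned tip and in front of the blue one, its slot resting on the bar (or within 6 mm of it) (x of orange_template in the frame of hook_stand above -0.126 m and x of orange_template in the frame of blue_template below -0.006 m and z of orange_template in the frame of hook_stand between 0.049 and 0.0615 m and y of orange_template in the frame of hook_stand between -0.01 and 0.01 m), for 0.1 s.
2. the orange template presses the blue one home against the buffer with at least 4 N for 0.3 s (contact force between orange_template and blue_template above 4 N and contact force between blue_template and hook_stand above 4 N and x of blue_template in the frame of hook_stand above -0.084 m), for 0.3 s.
At the end, for the whole second after the job is handed in: both templates hang upright (0.2 rad), at rest, on the bar, origins 50 to 59.5 mm above the table; orange directly in front of blue (middles 6 to 14 mm apart along the bar), blue's middle at most 88 mm in front of the post's axis; green within 15 mm of where it stood (x of blue_template in the frame of hook_stand above -0.088 m and x of orange_template in the frame of blue_template between -0.014 and -0.006 m and z of orange_template in the frame of hook_stand between 0.05 and 0.0595 m and z of blue_template in the frame of hook_stand between 0.05 and 0.0595 m and contact force between orange_template and hook_stand above 0.2 N and angle between each of orange_template, blue_template's own z axis and vertical below 0.2 rad and linear speed of each of orange_template, blue_template below 0.02 m/s and distance of green_template from where it was at the start of the episode below 0.015 m); the robot touches nothing.
It fails at once if the blue template is pushed harder than 12 N by the orange one (contact force between orange_template and blue_template above 12 N).
It fails at once if the orange template bears on the hook stand harder than 20 N (contact force between orange_template and hook_stand above 20 N).
It fails at once if the blue template is dislodged from the bar or tipped (z of blue_template in the frame of hook_stand below 0.045 m or z of blue_template in the frame of hook_stand above 0.072 m or angle between blue_template's own z axis and vertical above 0.5 rad).
It fails at once if the robot handles the blue template itself (contact force between the fingers and blue_template above 2 N).
It fails at once if the green template is pulled out or knocked about (distance of green_template from where it was at the start of the episode above 0.03 m).
It also fails if it takes over 70 s, if anything falls off the work surface, if the arm or the gripper's body presses on something with over 40 N, if the wrist force passes 120 N, or if a joint passes its speed limit or range.

### The arm

A 6-joint arm with a two-finger parallel gripper is mounted at the origin on the work surface; the furniture and walls round the work are solid. World frame = base frame: x ahead of the robot, y to its left, z up, the work surface at z = 0. Lengths are in m, angles in degrees, forces in N, time in s.
With the tool pointing down it reaches from about 0.35 to 0.875 m from the base axis. Payload 4.2 kg.
Tool frame: the origin (TCP) lies on the centre line of the jaws, within the pads' length; the fingertips stand 17 mm ahead of it and the grasp point (between the pads) lies 2 mm behind it; z points along the fingers, y is the direction in which the jaws open and shut (so a half turn about z gives the same grasp; the last joint's range is limited). The gripper opens to 87 mm and grips with 3 to 60 N. Pads are 19 mm wide; open, the fingers measure 117 mm over their backs; the gripper's body (75 mm by 190 mm) begins 51 mm behind the grasp point.
Start: joints at [90.275, 22.042, 0.453, 0, -68.411, -14.817], TCP at [0.157, 0.605, 0.24] pointing down, gripper open.
Joint ranges: [-179.83, 179.83], [-69.29, 118.12], [-61.27, 80.66], [-181.25, 117.63], [-171.15, -9.14], [-177.46, 177.46]. Speed limits (degrees/s): [159.86, 159.86, 180, 180, 180, 180].

### API

Orientations are given as a 3x3 rotation matrix whose columns are the frame's x, y, z axes.
In Python, from station import * gives the robot as it stands.
- The arm moves only by the tool play_rows, never from a script. Its argument "targets" is a list that holds one entry, the list of rows, each a list of 5 numbers: the closure, from 0 (fully open) to 1 (shut), then the shift along the world's x, y, z in m, then the turn about the world's z in rad. In form: [[[gripper, x, y, z, twist], ...]]. A call has 1 to 5 rows; each row is the pose to reach, as a shift and turn from the pose commanded when the call began; what a row does not reach only later rows make up. A row lasts 1/12 s, in which the tool goes at most 41.7 mm and 7.16 degrees, less where a joint would pass 70% of its speed; a pose out of reach is approached as far as the arm can. A call with a gripper value outside its range is refused whole. The fingers move at their own pace and stop on an object; the grip force is fixed at half the most. Time passes only in rows, so rows that repeat a pose let the fingers close. It gives the time, the measured TCP pose, the force and the opening at its end, in the units of the state.
- sense(): the state, without advancing time (a new reading comes with each control period).
- capture(name): name is "scene" or "side" or "wrist"; returns the picture (480x640x3 uint8, blue, green, red); there is no depth.
- get_calibration(name): a dict with "camera_matrix" (3x3 intrinsics, pixels), "T" (4x4, takes a point from camera to world coordinates). Camera axes: x right, y up, looking along -z (the intrinsics and any distortion apply to the point x, -y, -z); pixel columns grow to the right and rows downward; lengths in m; the calibration is good to about 2 mm. A picture is of the moment at which its call begins: read the wrist's pose just before it. get_calibration takes no time and is no camera call; for the wrist camera it gives the pose at the moment of the call.
- finish_job(): hands the job in, once; it reports no verdict.
The state is a dict: "time_s": time; "joints": joint angles; "joint_velocities": joint speeds; "effort": joint torques, N m; "tcp_pos": TCP position; "ee_rot": TCP orientation; "wrist_force": force on the tool from outside, world axes, zero at the start; "moment": the same for the moment, N m; "gripper_width": opening from 0.0 (shut) to 1.0 (fully open).
Only numpy, scipy, OpenCV 4.12 (cv2) and the standard library are available. Lean on these libraries where they do the work, as an engineer would, in place of code of your own. Each camera call takes 0.05 s, during which the arm holds its last target. There are 200 camera calls.

## Working session

There is one attempt and no reset: what is moved stays moved. The work goes in short steps, Python scripts to look and compute and a tool call to move; the robot and the scene stay as the last step left them, time stands still between calls to the robot, and variables do not carry over. Pictures are saved under pics/ and viewed, on a budget of 10 in all, crops included, one or two more only if the job needs it, and the job is handed in when it is done.

Besides the shell and the picture viewer there is one more tool, called as name(argument=value, ...), one argument or row to a line, values as JSON. play_rows: Moves the arm, as the interface text tells. Its arguments: {"type":"object","properties":{"targets":{"type":"array","items":{"type":"array","items":{"type":"array","items":{"type":"number"}}}}},"required":["targets"]}

```bash
mkdir -p pics && cat > h.py <<'E'
from station import *
import numpy as np, cv2
def ray(n,u,v,cal=None):
    c=cal or get_calibration(n);K=np.array(c["camera_matrix"]);T=np.array(c["T"])
    d=c.get("distortion",c.get("dist"))
    p=cv2.undistortPoints(np.array([[[u,v]]],float),K,None if d is None else np.array(d,float))[0,0]
    return T[:3,3],T[:3,:3]@np.array([p[0],-p[1],-1.])
def atz(n,u,v,z,cal=None):
    o,d=ray(n,u,v,cal);return (o+d*(z-o[2])/d[2]).round(4)
def proj(n,P,cal=None):
    c=cal or get_calibration(n);K=np.array(c["camera_matrix"]);T=np.array(c["T"])
    q=np.linalg.inv(T)@np.append(P,1);d=c.get("distortion",c.get("dist"))
    return cv2.projectPoints(np.array([[q[0],-q[1],-q[2]]]),np.zeros(3),np.zeros(3),K,None if d is None else np.array(d,float))[0].ravel().round(1)
def tri(a,ua,b,ub):
    o1,d1=ray(a,*ua);o2,d2=ray(b,*ub);d1/=np.linalg.norm(d1);d2/=np.linalg.norm(d2)
    s=np.linalg.lstsq(np.c_[d1,-d2],o2-o1,rcond=None)[0];p,q=o1+s[0]*d1,o2+s[1]*d2
    return ((p+q)/2).round(4),np.linalg.norm(p-q).round(4)
E
python3 - <<'E'
from h import *
for n in("scene","side","wrist"):
    cv2.imwrite(f"pics/{n}0.png",capture(n));c=get_calibration(n);print(n,{k:np.array(v).round(3).tolist() for k,v in c.items()})
s=sense();print(s)
E
```

```text
scene {'camera_matrix': [[508.792, 0.0, 317.365], [0.0, 508.792, 233.623], [0.0, 0.0, 1.0]], 'T': [[-0.78, 0.391, -0.488, 0.093], [-0.625, -0.5, 0.599, 0.672], [-0.009, 0.773, 0.634, 0.763], [0.0, 0.0, 0.0, 1.0]]}
side {'camera_matrix': [[525.996, 0.0, 324.389], [0.0, 525.996, 238.153], [0.0, 0.0, 1.0]], 'T': [[0.866, 0.244, -0.437, 0.112], [-0.5, 0.465, -0.731, -0.767], [0.025, 0.851, 0.524, 0.691], [0.0, 0.0, 0.0, 1.0]]}
wrist {'camera_matrix': [[372.775, 0.0, 319.453], [0.0, 372.775, 239.322], [0.0, 0.0, 1.0]], 'T': [[-0.251, 0.925, 0.287, 0.235], [-0.968, -0.24, -0.074, 0.583], [0.001, -0.296, 0.955, 0.384], [0.0, 0.0, 0.0, 1.0]]}
{'time_s': 0.15, 'joints': array([ 9.02753918e+01,  2.20801322e+01,  3.98200009e-01, -1.93170922e-02,
       -6.84096233e+01, -1.48155357e+01]), 'joint_velocities': array([ 0.04588417, -0.22840973,  0.25014251,  0.08696684, -0.01355111,
       -0.05768917]), 'effort': array([-6.22027146e-04, -3.91052413e+01,  1.87587905e+01,  4.22237769e+00,
        1.23735209e-02, -1.39332878e-04]), 'tcp_pos': array([0.15680514, 0.60458308, 0.23872242]), 'ee_rot': array([[ 9.67940775e-01, -2.51178346e-01, -3.05808053e-04],
       [-2.51178510e-01, -9.67939460e-01, -1.59941262e-03],
       [ 1.05734135e-04,  1.62494910e-03, -9.99998674e-01]]), 'wrist_force': array([-1.44338158, -0.48916661, -0.39626684]), 'moment': array([-0.01389984,  0.03660811, -0.0218922 ]), 'gripper_width': 1.0019838876465987}
```

View pics/scene0.png

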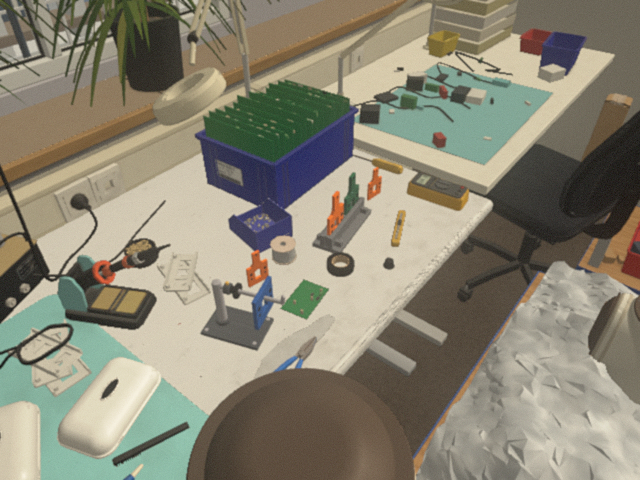

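View pics/side0.png

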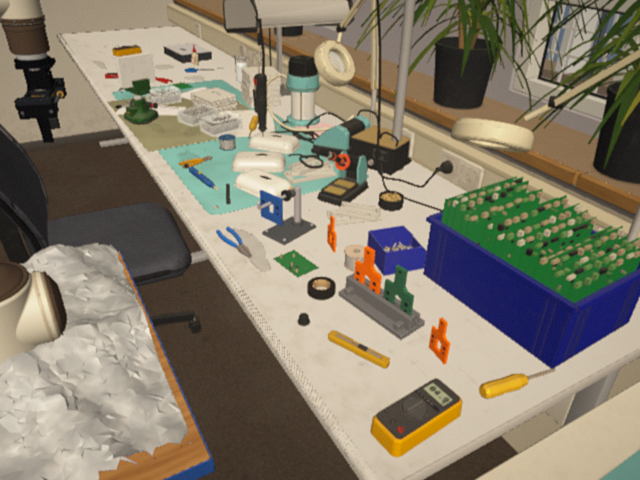

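The scene view shows the stand (post near 219,300; blue plate 263,303) and the rack, with orange at (335,215) and green at (351,190). Two loose orange look-alikes stand at (257,268) and (374,184). The side view agrees: orange in the rack at (368,268), blue at (271,206). I'll enlarge both.

```bash
python3 - <<'E'
import cv2
a=cv2.imread("pics/scene0.png")[165:345,195:395];cv2.imwrite("pics/sc.png",cv2.resize(a,(800,720)[:1]+(720,),interpolation=cv2.INTER_CUBIC)[:600*0+720])
a=cv2.imread("pics/scene0.png")[195:345,195:395];cv2.imwrite("pics/sc.png",cv2.resize(a,None,fx=4,fy=4,interpolation=cv2.INTER_CUBIC))
b=cv2.imread("pics/side0.png")[185:335,245:445];cv2.imwrite("pics/si.png",cv2.resize(b,None,fx=4,fy=4,interpolation=cv2.INTER_CUBIC))
E
```

```text
(no output)
```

View pics/sc.png

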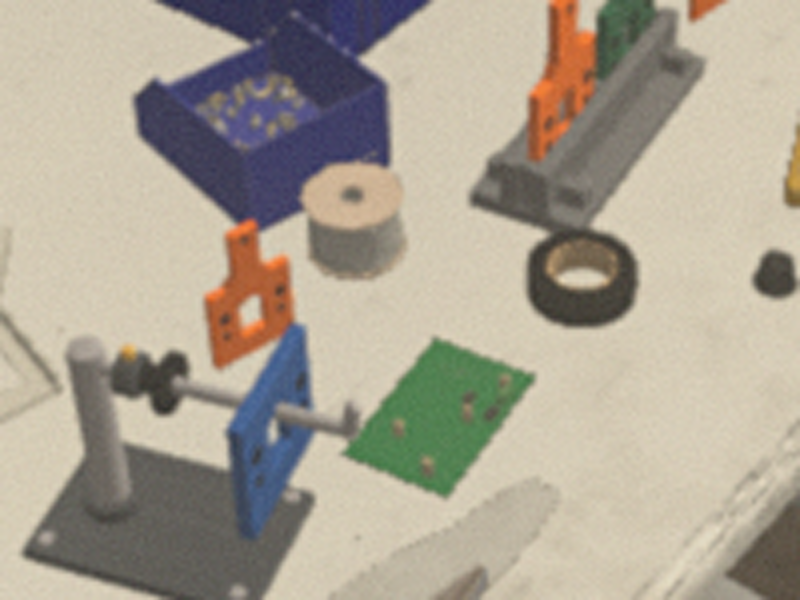

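View pics/si.png

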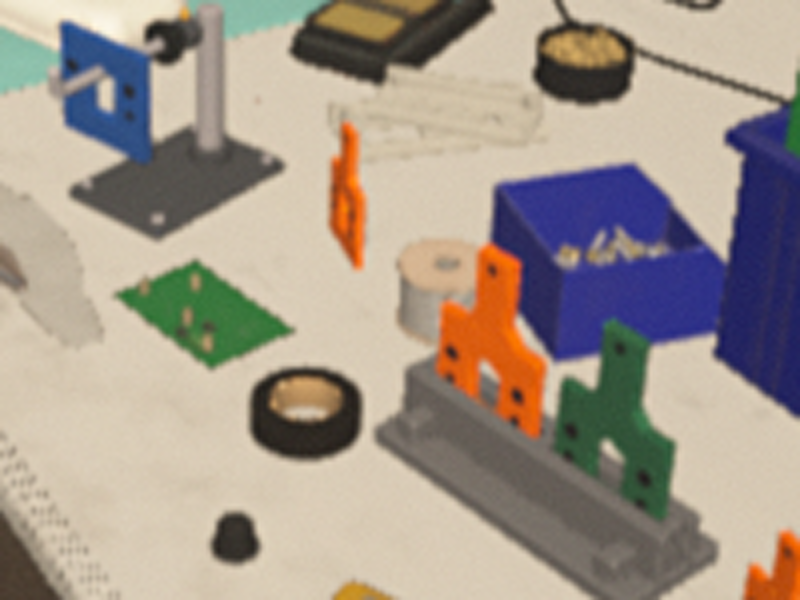

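```bash
python3 - <<'E'
from h import *
sc=lambda u,v:(195+u/4,195+v/4)
si=lambda u,v:(245+u/4,185+v/4)
S=lambda u,v,z:atz("scene",*sc(u,v),z)
D=lambda u,v,z:atz("side",*si(u,v),z)
print("post",S(86,345,.115),D(210,10,.115),tri("scene",sc(86,345),"side",si(210,10)))
print("post foot",S(108,505,.008),D(208,148,.008))
print("tip",S(350,404,.123),D(57,73,.123),tri("scene",sc(350,404),"side",si(57,73)))
print("base corners",S(25,552,0),S(315,500,.008),D(72,190,.008),D(158,236,.008),D(285,163,.008))
print("orange top",S(565,0,.129),D(498,250,.129),tri("scene",sc(565,0),"side",si(498,250)))
print("green top",D(627,326,.129))
print("shoulders org", D(447,305,.083),D(545,357,.083),"green",D(562,380,.083),D(673,445,.083))
print("rack base", D(378,437,0),S(472,200,0),S(582,228,0),S(705,65,0),D(716,550,0))
print("blue top", S(300,328,.126),S(234,428,.126),D(64,24,.126),D(152,64,.126))
print("buffer", S(172,382,.105),D(165,42,.105))
E
```

```text
post [0.6503 0.2783 0.115 ] [0.6529 0.2742 0.115 ] (array([0.6534, 0.2766, 0.113 ]), np.float64(0.002))
post foot [0.6521 0.2817 0.008 ] [0.6586 0.2884 0.008 ]
tip [0.5267 0.2372 0.123 ] [0.5296 0.2272 0.123 ] (array([0.5313, 0.2337, 0.1186]), np.float64(0.0026))
base corners [0.6676 0.3225 0.    ] [0.5754 0.2173 0.008 ] [0.5587 0.2808 0.008 ] [0.5824 0.2074 0.008 ] [0.6936 0.2483 0.008 ]
orange top [ 0.631  -0.0545  0.129 ] [ 0.6427 -0.0554  0.129 ] (array([ 0.6371, -0.0584,  0.1286]), np.float64(0.0087))
green top [ 0.6593 -0.1392  0.129 ]
shoulders org [ 0.6329 -0.0286  0.083 ] [ 0.6511 -0.0904  0.083 ] green [ 0.6472 -0.1103  0.083 ] [ 0.6632 -0.1774  0.083 ]
rack base [ 0.6026 -0.0163  0.    ] [ 0.6622 -0.0101  0.    ] [ 0.5979 -0.0296  0.    ] [ 0.6293 -0.1999  0.    ] [ 0.7042 -0.175   0.    ]
blue top [0.5734 0.2183 0.126 ] [0.5541 0.2802 0.126 ] [0.5565 0.2772 0.126 ] [0.5804 0.2072 0.126 ]
buffer [0.6109 0.2643 0.105 ] [0.6175 0.2657 0.105 ]
```

play_rows(
  targets=[
    [[0, 0.024, -0.033, 0, -0.056], [0, 0.048, -0.066, 0, -0.112], [0, 0.072, -0.099, 0, -0.168], [0, 0.096, -0.132, 0, -0.224], [0, 0.12, -0.165, 0, -0.28]],
  ],
)

```text
time_s: 0.57
tcp_pos: [0.2775, 0.4381, 0.2393]
ee_rot: [[0.86, -0.511, -0.0], [-0.511, -0.86, -0.001], [0.0, 0.001, -1.0]]
wrist_force: [0.4, 0.7, 0.3]
gripper_width: 0.999
```

play_rows(
  targets=[
    [[0, 0.024, -0.033, 0, -0.056], [0, 0.048, -0.066, 0, -0.112], [0, 0.072, -0.099, 0, -0.168], [0, 0.096, -0.132, 0, -0.224], [0, 0.12, -0.165, 0, -0.28]],
  ],
)

```text
time_s: 0.98
tcp_pos: [0.3974, 0.2731, 0.2396]
ee_rot: [[0.685, -0.728, -0.0], [-0.728, -0.685, 0.0], [-0.0, -0.0, -1.0]]
wrist_force: [0.2, 0.4, 0.3]
gripper_width: 1.0
```

play_rows(
  targets=[
    [[0, 0.024, -0.033, 0, -0.056], [0, 0.048, -0.066, 0, -0.112], [0, 0.072, -0.099, 0, -0.168], [0, 0.096, -0.132, 0, -0.224], [0, 0.12, -0.165, 0, -0.28]],
  ],
)

```text
time_s: 1.4
tcp_pos: [0.5176, 0.108, 0.2395]
ee_rot: [[0.457, -0.89, -0.0], [-0.89, -0.457, 0.0], [-0.0, 0.0, -1.0]]
wrist_force: [0.5, 0.7, -0.4]
gripper_width: 0.995
```

play_rows(
  targets=[
    [[0, 0.024, -0.033, 0, -0.056], [0, 0.048, -0.066, 0, -0.112], [0, 0.072, -0.099, 0, -0.168], [0, 0.096, -0.132, 0, -0.224], [0, 0.12, -0.165, 0, -0.28]],
  ],
)

```text
time_s: 1.82
tcp_pos: [0.6376, -0.057, 0.2392]
ee_rot: [[0.193, -0.981, -0.001], [-0.981, -0.193, 0.0], [-0.0, 0.001, -1.0]]
wrist_force: [0.4, 0.8, -0.2]
gripper_width: 1.004
```

```bash
python3 - <<'E'
from h import *
import json
c=get_calibration("wrist");im=capture("wrist");cv2.imwrite("pics/w1.png",im)
json.dump({k:np.array(v).tolist() for k,v in c.items()},open("w1.json","w"))
E
```

```text
(no output)
```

View pics/w1.png

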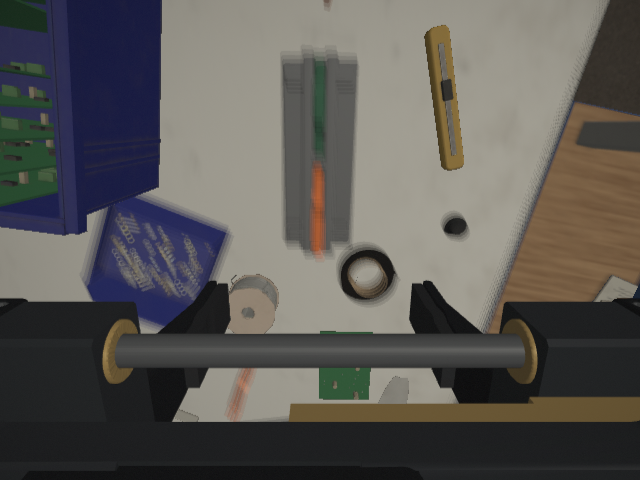

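```bash
python3 - <<'E'
from h import *
import json
c=json.load(open("w1.json"))
print(np.array(c["T"]).round(3))
print("handle top", proj("w",[.637,-.057,.129],c),"slot line at shoulder z=.083:",atz("w",318,167,.083,c),atz("w",317.5,225,.083,c),"handle end",atz("w",317.5,255,.129,c))
print("green",atz("w",320,60,.083,c),atz("w",320,155,.083,c))
print("rack rims .041",[atz("w",u,v,.041,c).tolist() for u,v in((303,50),(328,50),(303,245),(333,245))])
print("rack base z0",[atz("w",u,v,0.01,c).tolist() for u,v in((282,55),(357,55),(285,245),(352,245))])
im=capture("wrist");c2=get_calibration("wrist");cv2.imwrite("pics/w2.png",cv2.resize(im[30:280,230:410],None,fx=2.4,fy=2.4,interpolation=cv2.INTER_CUBIC))
json.dump({k:np.array(v).tolist() for k,v in c2.items()},open("w2.json","w"))
print(np.abs(np.array(c2["T"])-np.array(c["T"])).max(),sense()["tcp_pos"])
E
```

```text
[[-0.981  0.184  0.059  0.653]
 [-0.193 -0.937 -0.291 -0.138]
 [ 0.002 -0.297  0.955  0.385]
 [ 0.     0.     0.     1.   ]]
handle top [318.9 243.7] slot line at shoulder z=.083: [ 0.6473 -0.1055  0.083 ] [ 0.6384 -0.0583  0.083 ] handle end [ 0.6363 -0.0483  0.129 ]
green [ 0.6608 -0.1823  0.083 ] [ 0.6475 -0.115   0.083 ]
rack rims .041 [[0.6773, -0.1931, 0.041], [0.6568, -0.1972, 0.041], [0.6464, -0.0248, 0.041], [0.6178, -0.0304, 0.041]]
rack base z0 [[0.6975, -0.1903, 0.01], [0.6304, -0.2036, 0.01], [0.6645, -0.0109, 0.01], [0.5949, -0.0246, 0.01]]
0.004089239834386166 [ 0.63890309 -0.05967564  0.23758854]
```

View pics/w2.png

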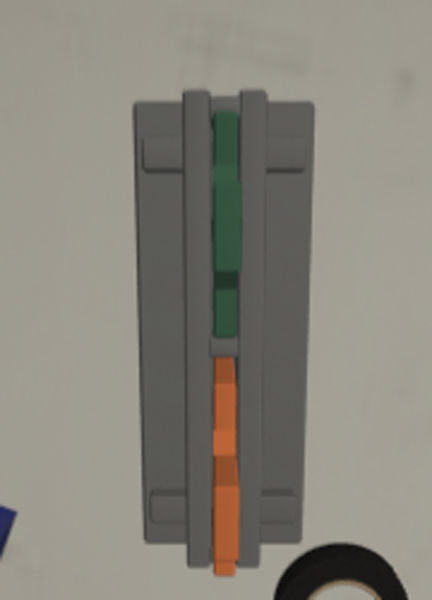

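```bash
python3 - <<'E'
from h import *
import json
c=json.load(open("w2.json"))
W=lambda u,v,z:atz("w",230+u/2.4,30+v/2.4,z,c)
a,b=W(226,487,.129),W(225.5,574,.129);print("handle top",a,b,(a+b)/2,np.linalg.norm(a-b))
a,b=W(225,95,.041),W(223.5,566,.041);print("rims",a,b,(a+b)/2,np.linalg.norm(a-b),"yaw",np.degrees(np.arctan2(b[0]-a[0],a[1]-b[1])))
a,b=W(135,103,.0),W(145,543,.0);print(a,b);d=W(302,543,0);e=W(314,103,0);print(d,e,(a+b+d+e)/4)
s=sense();print(s["tcp_pos"],np.degrees(np.arctan2(s["ee_rot"][0,0],-s["ee_rot"][1,0])),s["wrist_force"])
E
```

```text
handle top [ 0.6362 -0.069   0.129 ] [ 0.631  -0.0418  0.129 ] [ 0.6336 -0.0554  0.129 ] 0.027692598289073566
rims [ 0.658  -0.1846  0.041 ] [ 0.6245 -0.0108  0.041 ] [ 0.64125 -0.0977   0.041  ] 0.17699912429161901 yaw -169.0900204877374
[ 0.6927 -0.1803  0.    ] [ 6.582e-01  5.000e-04 -0.000e+00]
[ 0.588 -0.013  0.   ] [ 0.6235 -0.1937  0.    ] [ 0.6406   -0.096625  0.      ]
[ 0.63890309 -0.05967564  0.23758854] 10.881191460934815 [-0.60486654  0.45272416 -1.74627864]
```

Sharp wrist view: rack centre (0.641,-0.097), yaw 10.9°, and the handle top at about (0.6335,-0.055). That is the expected 42 mm from the rack's middle, and the handle measures about 25 mm wide, so the size is right. I'll descend.

play_rows(
  targets=[
    [[0, -0.003, 0, -0.03, 0], [0, -0.003, 0, -0.06, 0], [0, -0.003, 0, -0.08, 0], [0, -0.003, 0, -0.09, 0], [0, -0.003, 0, -0.09, 0]],
  ],
)

```text
time_s: 2.33
tcp_pos: [0.6321, -0.0549, 0.1466]
ee_rot: [[0.196, -0.981, -0.006], [-0.981, -0.196, -0.0], [-0.001, 0.006, -1.0]]
wrist_force: [-0.3, 0.1, 0.5]
gripper_width: 1.0
```

play_rows(
  targets=[
    [[0, 0, 0, 0, 0], [0, 0, 0, 0, 0]],
  ],
)

```text
time_s: 2.5
tcp_pos: [0.6351, -0.0548, 0.1514]
ee_rot: [[0.197, -0.98, 0.003], [-0.98, -0.197, -0.0], [0.001, -0.003, -1.0]]
wrist_force: [0.4, -0.3, 0.6]
gripper_width: 0.997
```

```bash
python3 - <<'E'
from h import *
s=sense();print(s["tcp_pos"],s["wrist_force"]);c=capture("wrist");s=sense();print(s["tcp_pos"],s["wrist_force"],np.degrees(np.arctan2(s["ee_rot"][0,0],-s["ee_rot"][1,0])))
E
```

```text
[ 0.63506756 -0.05478263  0.15138864] [ 0.42149706 -0.25082079  0.5923466 ]
[ 0.63506576 -0.05478492  0.15158518] [ 0.31602684 -0.28690652 -0.20820782] 11.323240842866658
```

play_rows(
  targets=[
    [[0, -0.001, -0.001, -0.015, 0], [0, -0.001, -0.001, -0.03, 0], [0, -0.001, -0.001, -0.04, 0], [0, -0.001, -0.001, -0.041, 0], [0, -0.001, -0.001, -0.041, 0]],
  ],
)

```text
time_s: 2.97
tcp_pos: [0.6331, -0.056, 0.1088]
ee_rot: [[0.196, -0.981, 0.0], [-0.981, -0.196, -0.0], [0.0, -0.0, -1.0]]
wrist_force: [0.2, -0.2, 0.5]
gripper_width: 0.999
```

play_rows(
  targets=[
    [[0, 0, 0, 0, 0], [0.4, 0, 0, 0, 0], [0.7, 0, 0, 0, 0], [0.8, 0, 0, 0, 0], [0.85, 0, 0, 0, 0]],
  ],
)

```text
time_s: 3.38
tcp_pos: [0.6331, -0.056, 0.109]
ee_rot: [[0.196, -0.981, 0.001], [-0.981, -0.196, 0.0], [0.0, -0.001, -1.0]]
wrist_force: [-0.2, 0.0, -0.2]
gripper_width: 0.781
```

play_rows(
  targets=[
    [[1, 0, 0, 0, 0], [1, 0, 0, 0, 0], [1, 0, 0, 0, 0], [1, 0, 0, 0, 0], [1, 0, 0, 0, 0]],
  ],
)

```text
time_s: 3.8
tcp_pos: [0.6329, -0.056, 0.1085]
ee_rot: [[0.196, -0.981, -0.0], [-0.981, -0.196, -0.0], [0.0, 0.0, -1.0]]
wrist_force: [-1.1, -0.8, -0.4]
gripper_width: 0.403
```

play_rows(
  targets=[
    [[1, 0, 0, 0, 0], [1, 0, 0, 0, 0], [1, 0, 0, 0, 0], [1, 0, 0, 0, 0], [1, 0, 0, 0, 0]],
  ],
)

```text
time_s: 4.22
tcp_pos: [0.6349, -0.0556, 0.1089]
ee_rot: [[0.196, -0.981, 0.005], [-0.981, -0.196, 0.001], [0.0, -0.005, -1.0]]
wrist_force: [4.0, 0.7, -2.4]
gripper_width: 0.093
```

play_rows(
  targets=[
    [[1, 0, 0, 0, 0], [1, 0, 0, 0, 0], [1, 0, 0, 0.004, 0], [1, 0, 0, 0.01, 0], [1, 0, 0, 0.02, 0]],
  ],
)

```text
time_s: 4.63
tcp_pos: [0.6343, -0.0554, 0.1278]
ee_rot: [[0.195, -0.981, 0.003], [-0.981, -0.195, 0.001], [-0.0, -0.003, -1.0]]
wrist_force: [5.5, 1.6, -4.4]
gripper_width: 0.083
```

play_rows(
  targets=[
    [[1, 0, 0, 0.015, 0], [1, 0, 0, 0.03, 0], [1, 0, 0, 0.05, 0], [1, 0, 0, 0.07, 0], [1, 0, 0, 0.08, 0]],
  ],
)

```text
time_s: 5.05
tcp_pos: [0.6326, -0.0564, 0.2108]
ee_rot: [[0.196, -0.981, 0.0], [-0.981, -0.196, -0.001], [0.001, -0.0, -1.0]]
wrist_force: [-0.4, 0.2, -0.1]
gripper_width: 0.089
```

play_rows(
  targets=[
    [[1, 0, 0, 0, 0], [1, 0, 0, 0, 0], [1, 0, 0, 0, 0]],
  ],
)

```text
time_s: 5.3
tcp_pos: [0.6316, -0.056, 0.2068]
ee_rot: [[0.195, -0.981, -0.004], [-0.981, -0.195, 0.0], [-0.001, 0.004, -1.0]]
wrist_force: [-0.5, 0.5, -1.5]
gripper_width: 0.086
```

play_rows(
  targets=[
    [[1, -0.01, 0.018, 0, 0.01], [1, -0.025, 0.046, 0, 0.03], [1, -0.042, 0.077, 0, 0.04], [1, -0.059, 0.108, 0, 0.05], [1, -0.075, 0.138, 0, 0.066]],
  ],
)

```text
time_s: 5.72
tcp_pos: [0.5559, 0.0827, 0.2067]
ee_rot: [[0.26, -0.966, -0.004], [-0.966, -0.26, -0.001], [0.0, 0.004, -1.0]]
wrist_force: [0.0, 0.6, -0.8]
gripper_width: 0.09
```

play_rows(
  targets=[
    [[1, -0.017, 0.031, 0, 0.01], [1, -0.034, 0.062, 0, 0.03], [1, -0.052, 0.095, 0, 0.04], [1, -0.066, 0.122, 0, 0.05], [1, -0.075, 0.138, 0, 0.066]],
  ],
)

```text
time_s: 6.13
tcp_pos: [0.4807, 0.2217, 0.2071]
ee_rot: [[0.326, -0.945, -0.003], [-0.945, -0.326, -0.002], [0.001, 0.003, -1.0]]
wrist_force: [1.2, 0.5, -0.4]
gripper_width: 0.089
```

play_rows(
  targets=[
    [[1, 0, 0, -0.01, 0], [1, 0, 0, -0.025, 0], [1, 0, 0, -0.033, 0], [1, 0, 0, -0.035, 0], [1, 0, 0, -0.035, 0]],
  ],
)

```text
time_s: 6.55
tcp_pos: [0.4825, 0.2188, 0.172]
ee_rot: [[0.322, -0.947, -0.003], [-0.947, -0.322, -0.002], [0.001, 0.003, -1.0]]
wrist_force: [0.3, 0.0, -0.7]
gripper_width: 0.09
```

play_rows(
  targets=[
    [[1, 0, 0, 0, 0], [1, 0, 0, 0, 0], [1, 0, 0, 0, 0], [1, 0, 0, 0, 0]],
  ],
)

```text
time_s: 6.88
tcp_pos: [0.4832, 0.2199, 0.1741]
ee_rot: [[0.323, -0.946, 0.001], [-0.946, -0.323, 0.001], [-0.0, -0.001, -1.0]]
wrist_force: [0.5, -0.8, -0.9]
gripper_width: 0.089
```

```bash
python3 - <<'E'
from h import *
import json
c=get_calibration("wrist");w=capture("wrist");json.dump({k:np.array(v).tolist() for k,v in c.items()},open("w3.json","w"))
cv2.imwrite("pics/w3.png",w)
a=capture("scene");b=capture("side")
A=cv2.resize(a[250:350,195:325],None,fx=3,fy=3,interpolation=cv2.INTER_CUBIC)
B=cv2.resize(b[160:260,235:365],None,fx=3,fy=3,interpolation=cv2.INTER_CUBIC)
C=cv2.resize(w,(400,300),interpolation=cv2.INTER_AREA)
M=np.zeros((600,790,3),np.uint8);M[:300,:390]=A;M[:300,400:790]=B;M[300:,:400]=C
W=w[60:360,130:520];M[300:,400:790]=W
cv2.imwrite("pics/m3.png",M);s=sense();print(s["tcp_pos"],s["wrist_force"],np.degrees(np.arctan2(s["ee_rot"][0,0],-s["ee_rot"][1,0])))
E
```

```text
[0.48298658 0.21997016 0.17382969] [-0.27534572  0.65259742 -0.88493318] 18.84484650668138
```

View pics/m3.png

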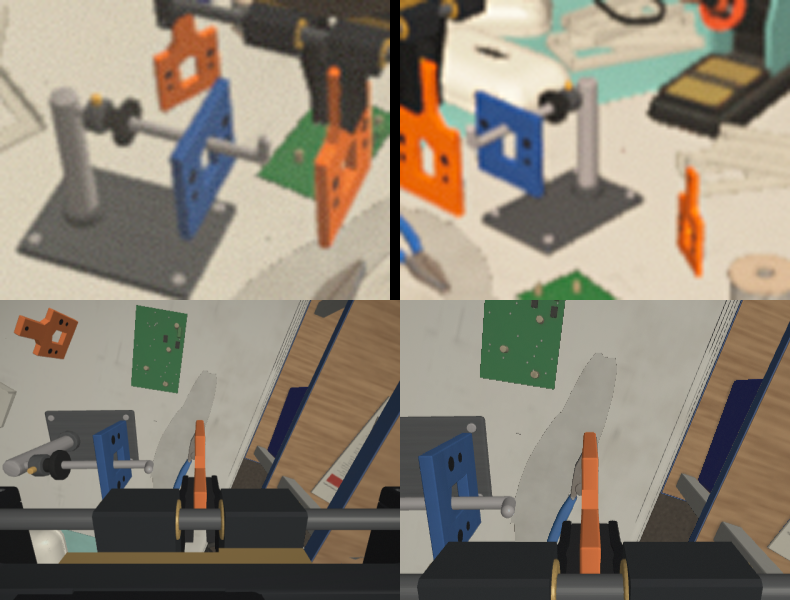

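```bash
python3 - <<'E'
from h import *
import json
c=json.load(open("w3.json"))
W=lambda u,v,z:atz("w",130+u-400,60+v-300,z,c)
b1,b2=W(405,504,.105),W(482,506,.105);print("bar",b1,b2,"yaw",np.degrees(np.arctan2(*(b1-b2)[[1,0]])))
t=W(508,507,.119);print("tip",t)
H=lambda u,v,z:atz("w",u*1.6,(v-300)*1.6,z,c)
print("collar/buffer front",H(70,464,.105),"post top",H(18,466,.115))
print("blue top front edge (-y,+y ends)",W(477,434,.126),W(420,454,.126))
print("orange shoulder", W(590,434,.147),)
# scene/side
sc=lambda u,v:(195+u/3,250+v/3); si=lambda u,v:(235+(u-400)/3,160+v/3)
print("tip tri",tri("scene",sc(263,140),"side",si(473,133)), atz("scene",*sc(263,140),.121),atz("side",*si(473,131),.121))
print("post tri",tri("scene",sc(63,95),"side",si(588,84)),atz("scene",*sc(63,97),.115),atz("side",*si(588,84),.115))
print("base", [atz("scene",*sc(*p),.008).tolist() for p in((20,248),(185,297),(236,210))],[atz("side",*si(*p),.008).tolist() for p in((484,220),(548,250),(642,200))])
im=cv2.imread("pics/w3.png");cv2.imwrite("pics/w3c.png",cv2.resize(im[180:360,0:360],None,fx=2.2,fy=2.2,interpolation=cv2.INTER_CUBIC))
E
```

```text
bar [0.5899 0.2564 0.105 ] [0.5447 0.2424 0.105 ] yaw 17.209557520547907
tip [0.528  0.2315 0.119 ]
collar/buffer front [0.6035 0.26   0.105 ] post top [0.645  0.2723 0.115 ]
blue top front edge (-y,+y ends) [0.5534 0.1939 0.126 ] [0.5796 0.2143 0.126 ]
orange shoulder [0.4986 0.1712 0.147 ]
tip tri (array([0.5313, 0.2332, 0.1162]), np.float64(0.0021)) [0.5268 0.2369 0.121 ] [0.5304 0.2288 0.121 ]
post tri (array([0.6543, 0.2771, 0.1114]), np.float64(0.0015)) [0.6489 0.2807 0.115 ] [0.652  0.2716 0.115 ]
base [[0.6616, 0.3251, 0.008], [0.553, 0.2881, 0.008], [0.5755, 0.2174, 0.008]] [[0.557, 0.2772, 0.008], [0.5834, 0.2103, 0.008], [0.6899, 0.245, 0.008]]
```

View pics/w3c.png

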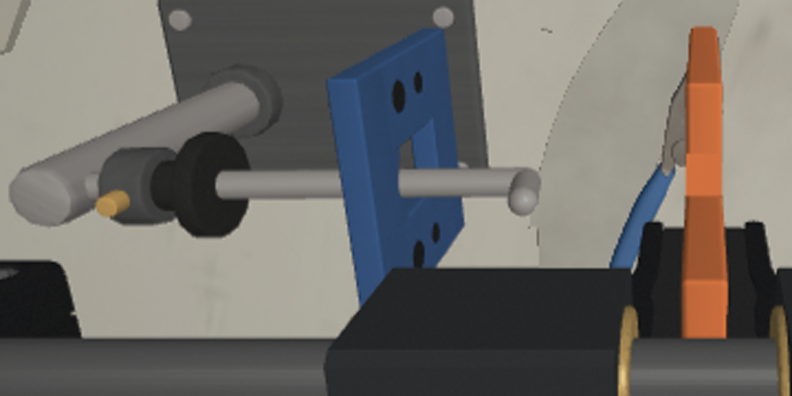

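```bash
python3 - <<'E'
from h import *
import json
c=json.load(open("w3.json"))
W=lambda u,v,z:atz("w",u/2.2,180+v/2.2,z,c)
b1,b2=W(220,185.5,.105),W(500,182.5,.105);yaw=np.arctan2(*(b1-b2)[[1,0]]);print("bar",b1,b2,np.degrees(yaw))
tip=W(524,200,.121);post=W(37,198,.115);print("tip",tip,"post",post,np.linalg.norm(tip-post),"yaw",np.degrees(np.arctan2(*(post-tip)[[1,0]])))
ex=np.array([np.cos(yaw),np.sin(yaw),0]);ey=np.array([-ex[1],ex[0],0])
org=post.copy()
F=lambda p:((p-tip)@ex-.130,(p-b2)@ey,p[2])
for n,p in dict(tip=tip,post=post,blue_front=W(358,78,.126),blue_back=W(328,80,.126),blue_front2=W(374,180,.126),buf=W(245,185,.105),bend=W(523,183,.105),tcp=sense()["tcp_pos"],org_top_front=W(727,280,.194),org_top_back=W(683,282,.194)).items():print(n,np.round(p,4),np.round(F(p),4))
E
```

```text
bar [0.6102 0.2636 0.105 ] [0.5362 0.2374 0.105 ] 19.496715202082065
tip [0.5271 0.2329 0.121 ] post [0.6515 0.2774 0.115 ] 0.13225585053221647 yaw 19.682995574046537
tip [0.5271 0.2329 0.121 ] [-0.13   -0.0012  0.121 ]
post [0.6515 0.2774 0.115 ] [ 0.0021 -0.0008  0.115 ]
blue_front [0.5731 0.2129 0.126 ] [-0.0933 -0.0354  0.126 ]
blue_back [0.5798 0.2157 0.126 ] [-0.0861 -0.035   0.126 ]
blue_front2 [0.5638 0.2376 0.126 ] [-0.0938 -0.009   0.126 ]
buf [0.6036 0.2612 0.105 ] [-4.84e-02 -1.00e-04  1.05e-01]
bend [0.5301 0.2354 0.105 ] [-0.1263  0.0002  0.105 ]
tcp [0.483  0.22   0.1738] [-0.1759  0.0013  0.1738]
org_top_front [0.4839 0.2023 0.194 ] [-0.1809 -0.0156  0.194 ]
org_top_back [0.4908 0.2051 0.194 ] [-0.1735 -0.0153  0.194 ]
```

```bash
python3 - <<'E'
from h import *
import json
c=json.load(open("w3.json"))
W=lambda u,v,z:atz("w",u/2.2,180+v/2.2,z,c)
y=np.radians(19.5);ey=np.array([-np.sin(y),np.cos(y),0]);ex=np.array([np.cos(y),np.sin(y),0]);b=np.array([.5362,.2374,.105]);tip=np.array([.5271,.2329,0])
for u,v,z,e in((705,85,.148,.035),(705,195,.148,.012),(705,281,.194,.012),(705,28,.077,.035)):
    p=W(u,v,z);print(p,"centre lat",((p-b)@ey+e).round(4),"x",((p-tip)@ex-.13).round(4))
s=sense();print(s["tcp_pos"])
E
```

```text
[0.4947 0.1821 0.148 ] centre lat -0.0033 x -0.1775
[0.4864 0.2062 0.148 ] centre lat -0.0008 x -0.1773
[0.4874 0.2037 0.194 ] centre lat -0.0035 x -0.1772
[0.4944 0.1823 0.077 ] centre lat -0.003 x -0.1777
[0.48298658 0.21997016 0.17382969]
```

play_rows(
  targets=[
    [[1, -0.001, 0.0025, -0.001, 0.01], [1, 0.005, 0.0045, -0.0015, 0.01], [1, 0.013, 0.007, -0.0015, 0.01], [1, 0.02, 0.01, -0.0015, 0.01], [1, 0.025, 0.0115, -0.0015, 0.01]],
  ],
)

```text
time_s: 7.45
tcp_pos: [0.5092, 0.2322, 0.172]
ee_rot: [[0.333, -0.943, 0.001], [-0.943, -0.333, 0.0], [0.0, -0.001, -1.0]]
wrist_force: [0.7, 0.3, -0.9]
gripper_width: 0.093
```

play_rows(
  targets=[
    [[1, 0.008, 0.003, 0, 0], [1, 0.016, 0.006, 0, 0], [1, 0.025, 0.009, 0, 0], [1, 0.032, 0.011, 0, 0], [1, 0.0355, 0.0125, 0, 0]],
  ],
)

```text
time_s: 7.87
tcp_pos: [0.5446, 0.2443, 0.1718]
ee_rot: [[0.332, -0.943, 0.0], [-0.943, -0.332, -0.0], [0.0, -0.0, -1.0]]
wrist_force: [-0.3, -0.0, -0.7]
gripper_width: 0.09
```

play_rows(
  targets=[
    [[1, 0, 0, 0, 0], [1, 0, 0, 0, 0], [1, 0, 0, 0, 0], [1, 0, 0, 0, 0]],
  ],
)

```text
time_s: 8.2
tcp_pos: [0.543, 0.2438, 0.1721]
ee_rot: [[0.333, -0.943, -0.0], [-0.943, -0.333, -0.0], [0.0, 0.0, -1.0]]
wrist_force: [0.4, -0.4, -1.2]
gripper_width: 0.087
```

```bash
python3 - <<'E'
from h import *
import json
c=get_calibration("wrist");w=capture("wrist");json.dump({k:np.array(v).tolist() for k,v in c.items()},open("w4.json","w"))
cv2.imwrite("pics/w4.png",w)
a=capture("scene");b=capture("side")
A=cv2.resize(a[260:350,200:330],None,fx=3,fy=3,interpolation=cv2.INTER_CUBIC)
B=cv2.resize(b[160:250,235:365],None,fx=3,fy=3,interpolation=cv2.INTER_CUBIC)
M=np.zeros((600,790,3),np.uint8);M[:270,:390]=A;M[:270,400:790]=B
M[280:580,:790]=cv2.resize(w[170:320,0:395],None,fx=2,fy=2,interpolation=cv2.INTER_CUBIC)
cv2.imwrite("pics/m4.png",M);s=sense();print(s["tcp_pos"],s["wrist_force"],np.degrees(np.arctan2(s["ee_rot"][0,0],-s["ee_rot"][1,0])))
E
```

```text
[0.54316145 0.24393564 0.17224748] [-1.1305837   0.71244312 -1.50743494] 19.432722734058743
```

View pics/m4.png

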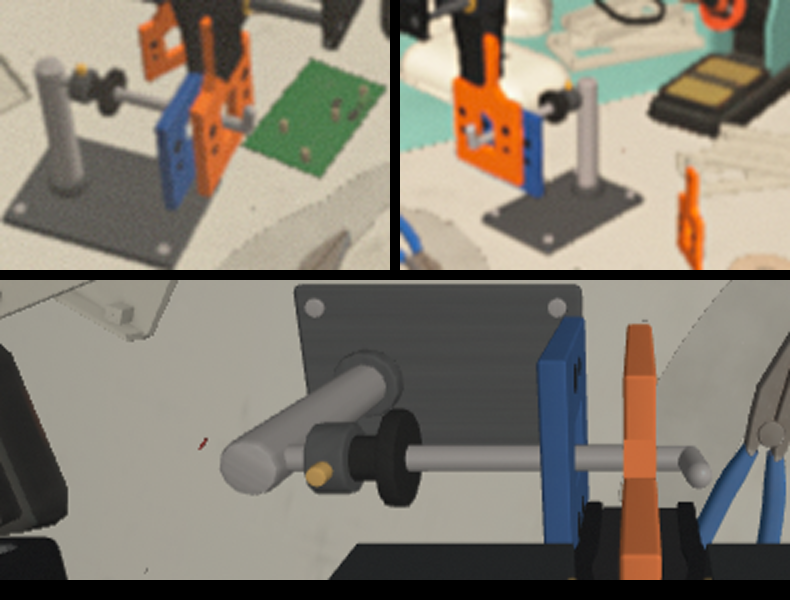

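The orange plate is threaded: the side view shows the bar's tip coming through its slot, and the wrist view shows it standing between the upturn and the blue plate with gaps on both sides. I'll lower it.

play_rows(
  targets=[
    [[1, 0, 0, -0.004, 0], [1, 0, 0, -0.009, 0], [1, 0, 0, -0.013, 0], [1, 0, 0, -0.016, 0], [1, 0, 0, -0.0175, 0]],
  ],
)

```text
time_s: 8.77
tcp_pos: [0.543, 0.2437, 0.1536]
ee_rot: [[0.333, -0.943, -0.001], [-0.943, -0.333, -0.001], [0.0, 0.002, -1.0]]
wrist_force: [-0.2, -0.1, -0.6]
gripper_width: 0.088
```

play_rows(
  targets=[
    [[1, 0, 0, 0, 0], [1, 0, 0, 0, 0], [1, 0, 0, 0, 0]],
  ],
)

```text
time_s: 9.02
tcp_pos: [0.5436, 0.2441, 0.1547]
ee_rot: [[0.333, -0.943, 0.0], [-0.943, -0.333, 0.0], [-0.0, -0.0, -1.0]]
wrist_force: [0.0, -0.1, 0.3]
gripper_width: 0.087
```

play_rows(
  targets=[
    [[1, 0, 0, -0.0007, 0], [1, 0, 0, -0.0014, 0], [1, 0, 0, -0.0014, 0], [1, 0, 0, -0.0014, 0]],
  ],
)

```text
time_s: 9.35
tcp_pos: [0.5434, 0.244, 0.1532]
ee_rot: [[0.333, -0.943, 0.0], [-0.943, -0.333, 0.0], [-0.0, -0.0, -1.0]]
wrist_force: [-0.3, -0.5, -0.6]
gripper_width: 0.086
```

```bash
python3 - <<'E'
from h import *
import json
f=[]
c=get_calibration("wrist");w=capture("wrist");f.append(sense()["wrist_force"]);capture("wrist");f.append(sense()["wrist_force"]);print(np.round(f,2),sense()["tcp_pos"],sense()["time_s"])
json.dump({k:np.array(v).tolist() for k,v in c.items()},open("w5.json","w"));cv2.imwrite("pics/w5.png",w)
E
```

```text
[[ 0.03  1.45 -0.84]
 [-0.81 -0.08 -0.49]] [0.54339117 0.24396204 0.15318292] 9.45
```

```bash
cat >> h.py <<'E'
EX=np.array([np.cos(np.radians(19.5)),np.sin(np.radians(19.5)),0]);EY=np.array([-EX[1],EX[0],0])
def force(n=6):
    f=[];p=[]
    for _ in range(n): capture("side");s=sense();f.append(s["wrist_force"]);p.append(s["tcp_pos"])
    f=np.array(f);p=np.mean(p,0);print("F along bar %.2f±%.2f lat %.2f z %.2f"%((f@EX).mean(),(f@EX).std()/n**.5,(f@EY).mean(),f[:,2].mean()),"tcp",p.round(4),"t",sense()["time_s"])
E
python3 -c "
from h import *
force()"
```

```text
F along bar 0.32±0.13 lat -0.34 z -0.38 tcp [0.5434 0.244  0.1532] t 9.75
```

play_rows(
  targets=[
    [[1, 0, 0, -0.0005, 0], [1, 0, 0, -0.001, 0], [1, 0, 0, -0.001, 0], [1, 0, 0, -0.001, 0]],
  ],
)

```text
time_s: 10.08
tcp_pos: [0.5434, 0.244, 0.1522]
ee_rot: [[0.333, -0.943, 0.0], [-0.943, -0.333, 0.0], [0.0, -0.0, -1.0]]
wrist_force: [0.1, 0.1, 0.8]
gripper_width: 0.086
```

```bash
python3 -c "
from h import *
force()"
```

```text
F along bar 0.15±0.06 lat 0.17 z -0.08 tcp [0.5434 0.244  0.1522] t 10.3833
```

```bash
python3 - <<'E'
from h import *
import json
c=json.load(open("w4.json"));tip=np.array([.5271,.2329,0])
X=lambda p:round(float((p-tip)@EX-.13),4)
m=lambda u,v,z:atz("w",u/2,170+(v-280)/2,z,c)
for n,a in dict(bufemerge=(406,447,.109),bufrim=(420,458,.105),bluefront=(573,365,.126),blueback=(540,365,.126),tip=(697,473,.121),shoulder_org=(640,377,.146)).items():print(n,m(*a),X(m(*a)))
print("tcp now",X(sense()["tcp_pos"]))
E
```

```text
bufemerge [0.6102 0.2581 0.109 ] -0.0433
bufrim [0.6061 0.2619 0.105 ] -0.0459
bluefront [0.5711 0.2136 0.126 ] -0.095
blueback [0.5793 0.2165 0.126 ] -0.0863
tip [0.5284 0.233  0.121 ] -0.1287
shoulder_org [0.5551 0.2061 0.146 ] -0.1126
tcp now -0.1109
```

play_rows(
  targets=[
    [[1, 0.0028, 0.001, 0, 0], [1, 0.0057, 0.002, 0, 0], [1, 0.0085, 0.003, 0, 0], [1, 0.0104, 0.0037, 0, 0], [1, 0.0113, 0.004, 0, 0]],
  ],
)

```text
time_s: 10.8
tcp_pos: [0.5549, 0.2481, 0.1521]
ee_rot: [[0.332, -0.943, -0.0], [-0.943, -0.332, -0.0], [-0.0, 0.0, -1.0]]
wrist_force: [-2.4, 0.9, 1.5]
gripper_width: 0.091
```

play_rows(
  targets=[
    [[1, 0.0014, 0.0005, 0, 0], [1, 0.0028, 0.001, 0, 0], [1, 0.0042, 0.0015, 0, 0], [1, 0.0057, 0.002, 0, 0], [1, 0.0071, 0.0025, 0, 0]],
  ],
)

```text
time_s: 11.22
tcp_pos: [0.5617, 0.2505, 0.1521]
ee_rot: [[0.333, -0.943, -0.0], [-0.943, -0.333, -0.0], [0.0, 0.0, -1.0]]
wrist_force: [-2.2, 1.0, 0.4]
gripper_width: 0.089
```

play_rows(
  targets=[
    [[1, 0.0019, 0.0007, 0, 0], [1, 0.0038, 0.0013, 0, 0], [1, 0.0057, 0.002, 0, 0], [1, 0.0075, 0.0027, 0, 0], [1, 0.0094, 0.0033, 0, 0]],
  ],
)

```text
time_s: 11.63
tcp_pos: [0.5713, 0.2538, 0.1521]
ee_rot: [[0.333, -0.943, -0.0], [-0.943, -0.333, -0.0], [0.0, 0.0, -1.0]]
wrist_force: [-2.6, -0.1, 1.8]
gripper_width: 0.086
```

play_rows(
  targets=[
    [[1, 0.0019, 0.0007, 0, 0], [1, 0.0038, 0.0013, 0, 0], [1, 0.0057, 0.002, 0, 0], [1, 0.0075, 0.0027, 0, 0], [1, 0.0094, 0.0033, 0, 0]],
  ],
)

```text
time_s: 12.05
tcp_pos: [0.5807, 0.2571, 0.1522]
ee_rot: [[0.333, -0.943, -0.0], [-0.943, -0.333, -0.0], [-0.0, 0.0, -1.0]]
wrist_force: [-2.1, 0.4, 1.2]
gripper_width: 0.089
```

```bash
python3 - <<'E'
from h import *
c=get_calibration("wrist");w=capture("wrist");cv2.imwrite("pics/w6.png",w)
import json;json.dump({k:np.array(v).tolist() for k,v in c.items()},open("w6.json","w"))
cv2.imwrite("pics/w6c.png",cv2.resize(w[170:320,0:395],None,fx=2,fy=2,interpolation=cv2.INTER_CUBIC))
force()
E
```

```text
F along bar -0.48±0.22 lat 0.96 z 0.58 tcp [0.5811 0.2573 0.1522] t 12.4
```

View pics/w6c.png

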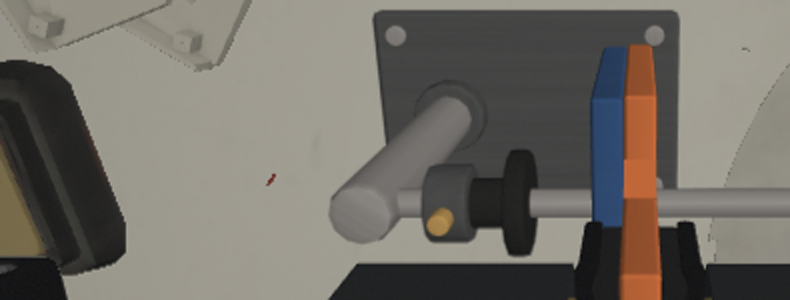

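play_rows(
  targets=[
    [[1, 0.0019, 0.0007, 0.0004, 0], [1, 0.0038, 0.0013, 0.0004, 0], [1, 0.0057, 0.002, 0.0004, 0], [1, 0.0075, 0.0027, 0.0004, 0], [1, 0.0094, 0.0033, 0.0004, 0]],
  ],
)

```text
time_s: 12.82
tcp_pos: [0.5902, 0.2603, 0.1524]
ee_rot: [[0.332, -0.943, -0.0], [-0.943, -0.332, -0.0], [0.0, 0.0, -1.0]]
wrist_force: [-0.8, 0.1, -0.9]
gripper_width: 0.09
```

play_rows(
  targets=[
    [[1, 0.0006, 0.0002, 0, 0], [1, 0.0011, 0.0004, 0, 0], [1, 0.0017, 0.0006, 0, 0], [1, 0.0023, 0.0008, 0, 0], [1, 0.0028, 0.001, 0, 0]],
  ],
)

```text
time_s: 13.23
tcp_pos: [0.5929, 0.2613, 0.1525]
ee_rot: [[0.333, -0.943, 0.0], [-0.943, -0.333, -0.0], [0.0, -0.0, -1.0]]
wrist_force: [-0.5, -1.8, -1.2]
gripper_width: 0.088
```

```bash
python3 -c "
from h import *
force()"
```

```text
F along bar -0.33±0.18 lat -0.02 z -0.81 tcp [0.5929 0.2614 0.1526] t 13.5333
```

play_rows(
  targets=[
    [[1, 0.0005, 0.0002, 0, 0], [1, 0.0009, 0.0003, 0, 0], [1, 0.0014, 0.0005, 0, 0], [1, 0.0019, 0.0007, 0, 0], [1, 0.0019, 0.0007, 0, 0]],
  ],
)

```text
time_s: 13.95
tcp_pos: [0.5947, 0.2621, 0.1526]
ee_rot: [[0.333, -0.943, -0.0], [-0.943, -0.333, -0.0], [0.0, 0.0, -1.0]]
wrist_force: [-1.6, -0.2, 0.5]
gripper_width: 0.091
```

```bash
python3 -c "
from h import *
force(4)"
```

```text
F along bar -0.84±0.26 lat 0.39 z -0.53 tcp [0.5947 0.262  0.1525] t 14.15
```

play_rows(
  targets=[
    [[1, 0.0005, 0.0002, 0, 0], [1, 0.0009, 0.0003, 0, 0], [1, 0.0014, 0.0005, 0, 0], [1, 0.0019, 0.0007, 0, 0], [1, 0.0019, 0.0007, 0, 0]],
  ],
)

```text
time_s: 14.57
tcp_pos: [0.5967, 0.2628, 0.1525]
ee_rot: [[0.333, -0.943, 0.0], [-0.943, -0.333, 0.0], [0.0, -0.0, -1.0]]
wrist_force: [-1.0, -0.2, -0.6]
gripper_width: 0.087
```

```bash
python3 -c "
from h import *
force(4)"
```

```text
F along bar -0.68±0.07 lat -0.71 z -0.57 tcp [0.5967 0.2628 0.1525] t 14.7667
```

play_rows(
  targets=[
    [[1, 0.0005, 0.0002, 0, 0], [1, 0.0009, 0.0003, 0, 0], [1, 0.0014, 0.0005, 0, 0], [1, 0.0019, 0.0007, 0, 0], [1, 0.0019, 0.0007, 0, 0]],
  ],
)

```text
time_s: 15.18
tcp_pos: [0.5981, 0.2633, 0.1525]
ee_rot: [[0.333, -0.943, -0.001], [-0.943, -0.333, -0.001], [0.0, 0.001, -1.0]]
wrist_force: [-3.5, -1.2, 1.7]
gripper_width: 0.086
```

```bash
python3 -c "
from h import *
force(4)"
```

```text
F along bar -2.77±0.18 lat -0.54 z 0.83 tcp [0.5982 0.2633 0.1525] t 15.3833
```

play_rows(
  targets=[
    [[1, 0.0005, 0.0002, 0, 0], [1, 0.0009, 0.0003, 0, 0], [1, 0.0014, 0.0005, 0, 0], [1, 0.0014, 0.0005, 0, 0]],
  ],
)

```text
time_s: 15.72
tcp_pos: [0.5993, 0.2637, 0.1525]
ee_rot: [[0.332, -0.943, -0.002], [-0.943, -0.332, -0.001], [0.0, 0.002, -1.0]]
wrist_force: [-4.4, -1.2, 2.8]
gripper_width: 0.089
```

```bash
python3 -c "
from h import *
force(4)"
```

```text
F along bar -5.42±0.27 lat 0.15 z 2.77 tcp [0.5993 0.2637 0.1525] t 15.9167
```

play_rows(
  targets=[
    [[1, 0.0004, 0.0001, 0, 0], [1, 0.0007, 0.0002, 0, 0], [1, 0.001, 0.0003, 0, 0], [1, 0.001, 0.0003, 0, 0]],
  ],
)

```text
time_s: 16.25
tcp_pos: [0.5998, 0.2638, 0.1525]
ee_rot: [[0.332, -0.943, -0.003], [-0.943, -0.332, -0.001], [0.0, 0.003, -1.0]]
wrist_force: [-5.4, -1.0, 3.7]
gripper_width: 0.094
```

```bash
python3 -c "
from h import *
force(6)"
```

```text
F along bar -6.14±0.13 lat 0.26 z 3.78 tcp [0.5998 0.2638 0.1525] t 16.55
```

play_rows(
  targets=[
    [[1, 0.0004, 0.0001, 0, 0], [1, 0.0008, 0.0003, 0, 0], [1, 0.0009, 0.0003, 0, 0], [1, 0.0009, 0.0003, 0, 0], [1, 0.0009, 0.0003, 0, 0]],
  ],
)

```text
time_s: 16.97
tcp_pos: [0.6003, 0.264, 0.1525]
ee_rot: [[0.332, -0.943, -0.004], [-0.943, -0.332, -0.002], [0.0, 0.004, -1.0]]
wrist_force: [-7.2, -1.5, 3.9]
gripper_width: 0.089
```

```bash
python3 -c "
from h import *
force(10)"
```

```text
F along bar -7.26±0.18 lat 1.13 z 4.06 tcp [0.6003 0.264  0.1525] t 17.4667
```

play_rows(
  targets=[
    [[1, -0.0006, -0.0002, 0, 0], [1, -0.0014, -0.0005, 0, 0], [1, -0.0021, -0.0007, 0, 0], [1, -0.0028, -0.001, 0, 0], [1, -0.0033, -0.0012, 0, 0]],
  ],
)

```text
time_s: 17.88
tcp_pos: [0.599, 0.2636, 0.1525]
ee_rot: [[0.333, -0.943, 0.001], [-0.943, -0.333, 0.001], [-0.0, -0.001, -1.0]]
wrist_force: [-1.9, -0.6, 0.5]
gripper_width: 0.089
```

```bash
python3 -c "
from h import *
force(6)"
```

```text
F along bar -1.84±0.26 lat 0.06 z 0.09 tcp [0.5988 0.2635 0.1525] t 18.1833
```

play_rows(
  targets=[
    [[0.88, 0, 0, 0, 0], [0.85, 0, 0, 0, 0], [0.8, 0, 0, 0, 0], [0.75, 0, 0, 0, 0], [0.7, 0, 0, 0, 0]],
  ],
)

```text
time_s: 18.6
tcp_pos: [0.5988, 0.2636, 0.1528]
ee_rot: [[0.333, -0.943, 0.001], [-0.943, -0.333, 0.001], [-0.0, -0.001, -1.0]]
wrist_force: [-0.3, -0.4, 0.0]
gripper_width: 0.253
```

play_rows(
  targets=[
    [[0.6, 0, 0, 0, 0], [0.6, 0, 0, 0, 0], [0.6, 0, 0, 0, 0], [0.6, 0, 0, 0, 0], [0.6, 0, 0, 0, 0]],
  ],
)

```text
time_s: 19.02
tcp_pos: [0.5985, 0.2634, 0.1525]
ee_rot: [[0.333, -0.943, 0.0], [-0.943, -0.333, -0.0], [0.0, -0.0, -1.0]]
wrist_force: [-0.2, -0.1, -0.7]
gripper_width: 0.402
```

```bash
python3 - <<'E'
from h import *
b=capture("side");a=capture("scene");w=capture("wrist")
M=np.zeros((600,790,3),np.uint8)
M[:270,:390]=cv2.resize(a[260:350,200:330],None,fx=3,fy=3,interpolation=cv2.INTER_CUBIC);M[:270,400:790]=cv2.resize(b[160:250,235:365],None,fx=3,fy=3,interpolation=cv2.INTER_CUBIC)
M[280:580,:790]=cv2.resize(w[170:320,100:495],None,fx=2,fy=2,interpolation=cv2.INTER_CUBIC)
cv2.imwrite("pics/m7.png",M);force(3);print(sense()["gripper_width"])
E
```

```text
F along bar 0.01±0.18 lat 0.47 z -0.22 tcp [0.5985 0.2634 0.1526] t 19.3167
0.40095673594865716
```

View pics/m7.png

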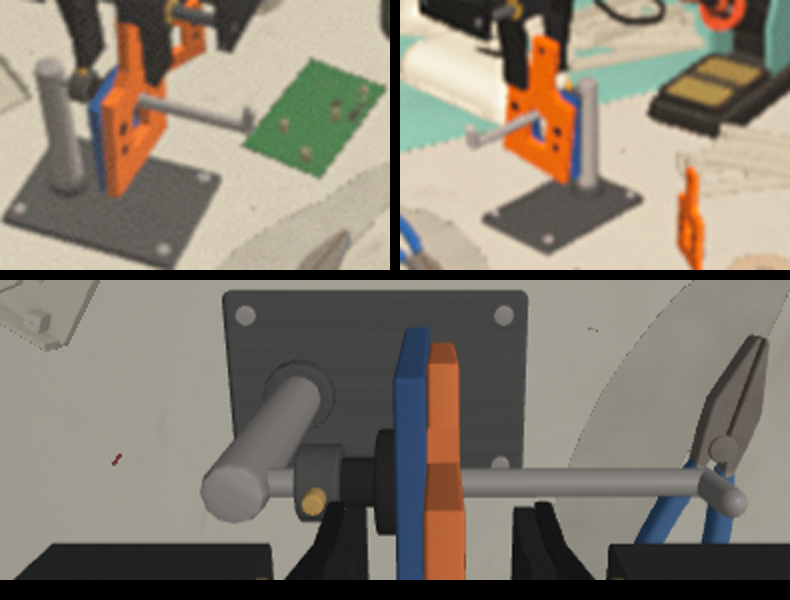

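Both plates hang snug against each other at the buffer, and the fingers are clear on both sides. I'll retreat straight up.

play_rows(
  targets=[
    [[0.6, 0, 0, 0.01, 0], [0.6, 0, 0, 0.03, 0], [0.6, 0, 0, 0.055, 0], [0.6, 0, 0, 0.08, 0], [0.6, 0, 0, 0.1, 0]],
  ],
)

```text
time_s: 19.73
tcp_pos: [0.599, 0.2635, 0.2557]
ee_rot: [[0.333, -0.943, 0.003], [-0.943, -0.333, 0.001], [-0.0, -0.003, -1.0]]
wrist_force: [0.1, 0.2, 0.6]
gripper_width: 0.398
```

play_rows(
  targets=[
    [[0.6, 0, 0, 0, 0], [0.6, 0, 0, 0, 0], [0.6, 0, 0, 0, 0], [0.6, 0, 0, 0, 0], [0.6, 0, 0, 0, 0]],
  ],
)

```text
time_s: 20.15
tcp_pos: [0.598, 0.2631, 0.2513]
ee_rot: [[0.332, -0.943, -0.002], [-0.943, -0.332, -0.001], [0.001, 0.002, -1.0]]
wrist_force: [1.2, 0.2, 0.3]
gripper_width: 0.397
```

```bash
python3 - <<'E'
from h import *
b=capture("side");a=capture("scene")
M=np.zeros((400,800,3),np.uint8)
M[:400,:400]=cv2.resize(a[170:350,195:395],(400,360)).repeat(1,0)[:400] if 0 else cv2.resize(a[165:365,195:395],(400,400),interpolation=cv2.INTER_CUBIC)
M[:,400:]=cv2.resize(b[150:350,245:445],(400,400),interpolation=cv2.INTER_CUBIC)
cv2.imwrite("pics/m8.png",M);force(3)
E
```

```text
F along bar 0.08±0.15 lat -0.22 z 0.40 tcp [0.5984 0.2633 0.2519] t 20.4
```

View pics/m8.png

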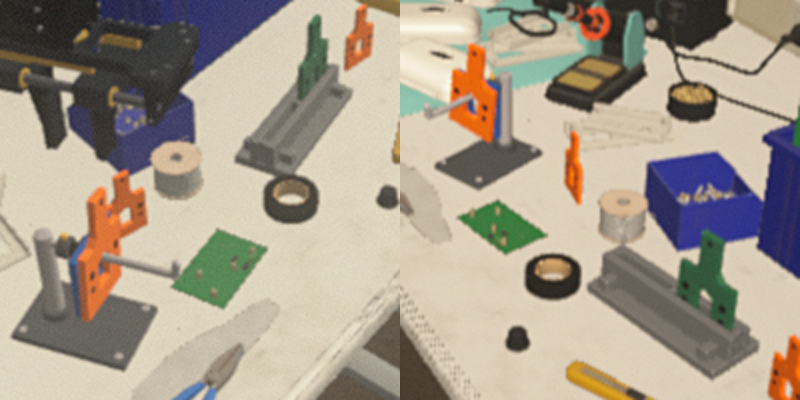

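Both plates hang upright and together, green is still in its place in the rack, and the gripper is clear. I'll hand in.

```bash
python3 -c "
from station import *
print(finish_job())"
```

```text
the job is handed in; nothing more can be done
None
```

The orange template now hangs on the hook directly in front of the blue one, and the pair sits snug against the rubber buffer. I handed the job in at about 20 s of the 70 s allowed; no verdict is reported.

- **Push:** I raised it in small steps to about 7.3 N at the wrist and held it there for roughly 0.7 s. I then eased off to under 2 N before opening the fingers. Part of the wrist reading is friction on the bar, so I estimate blue was pressed with about 6 N. I could not measure that contact force directly.
- **Last checks:** The final pictures show both plates upright and touching, the gripper raised clear, and green still standing in the rack. The wrist force was back to about zero.
- **Uncertain readings:** My camera estimates of the buffer's place differed by up to 5 mm, so I found the contact by force instead. The wrist picture put the held orange plate 1 to 5 mm to one side of the tool centre, so I shifted it 2.5 mm before threading; it went on without touching.
- **Pictures:** I viewed 11, one over the budget of 10.

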